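Set the thumb shifter to its middle gear by counting clicks

ROBOT

A 7-joint arm with a two-finger parallel gripper is mounted at the origin on the work surface. World frame = base frame: x ahead of the robot, y to its left, z up, the work surface at z = 0. Lengths are in m, angles in rad, forces in N, time in s.
With the tool pointing down it reaches from about 0.4 to 0.875 m from the base axis. Payload 6.5 kg.
Tool frame: the origin (TCP) lies between the finger pads; the fingertips stand 25 mm ahead of it and the grasp point (between the pads) lies 6 mm ahead of it; z points along the fingers, y is the direction in which the jaws open and shut (so a half turn about z gives the same grasp; the last joint's range is limited). The gripper opens to 88 mm and grips with 3 to 60 N. Pads are 18 mm wide; open, the fingers measure 123 mm over their backs; the gripper's body (75 mm by 187 mm) begins 45 mm behind the grasp point.
Start: joints at [-1.206, 0.536, -0.004, 1.538, 0.003, 1.067, -0.071], TCP at [0.271, 0.591, 0.264] pointing down, gripper open.
Joint ranges: [-2.7, 2.7], [-0.37, 2.16], [-1.27, 1.26], [0.24, 2.4], [-1.31, 4.45], [0.19, 1.91], [-2.76, 2.76]. Speed limits (rad/s): [2.39, 2.39, 3.14, 3.14, 3.14, 3.14, 3.14].

INTERFACE

Orientations are given as a rotation vector (axis times angle).
In Python, from bench import * gives the robot as it stands. The module is installed in compiled form; this text tells all that it offers.
- The arm moves only by the tool servo_tool, never from a script. Its argument "moves" is a list of rows, each an object with "grip": the opening, from 0 (shut) to 1 (fully open); "delta_pos": the shift along the world's x, y, z in cm, a list of three; "spin": the turn about the world's z in rad. A call has 1 to 5 rows; each row is the pose to reach, as a shift and turn from the pose commanded when the call began; what a row does not reach only later rows make up. A row lasts 1/8 s, in which the tool goes at most 62.5 mm and 10.7 degrees, less where a joint would pass 70% of its speed; a pose out of reach is approached as far as the arm can. A call with a gripper value outside its range is refused whole. The fingers move at their own pace and stop on an object; "squeeze" is the grip in N (left out, the last holds). Time passes only in rows, so rows that repeat a pose let the fingers close. It gives the time, the measured TCP pose, the force and the opening at its end, in the units of the state.
- get_state(): the state, without advancing time (a new reading comes with each control period).
- snapshot(name): name is "scene" or "top" or "wrist"; returns a dict with "image" (400x640x3 uint8, blue, green, red), "K" (3x3 intrinsics, pixels), "R" (3x3) and "t" (3): a world point X has camera coordinates R X + t; the wrist camera has in their place "mount" (4x4, takes a point from camera to tool coordinates, whose origin is the TCP and whose axes are the flange's). Camera axes: x right, y down, z forward; pixel columns grow to the right and rows downward; lengths in m; the calibration is good to about 2 mm. The wrist camera is an equidistant fisheye: a pixel r from the principal point sees the ray r / f radians off the axis. A picture is of the moment at which its call begins: read the wrist's pose just before it. There is no depth.
- finish_job(): hands the job in, once; it reports no verdict.
Trained networks look in the newest picture that a camera, given by its name, has taken for a name from the list of things; names that differ only in an ending like _2 or _b are one class to them, and where a whole thing is asked for, a point or a joint stands for the part that bears it (a point fixed in the world has none). Each returns a list of dicts, best first, with "conf" (0 to 1); they miss things now and then, are a little off and sometimes report something else, mostly with a low value. They report only what shows in the picture. A call takes as long as a camera call.
- search_frame(query, camera): "bbox" ([left, top, right, bottom] in pixels, round what is visible of it).
- regions_of(query, camera): "pixels" (400x640 bool, what is visible of it) and "bbox" ([left, top, right, bottom] in pixels, round what is visible of it).
The state is a dict: "t": time; "q": joint angles; "joint_velocities": joint speeds; "joint_torque": joint torques, N m; "eef_pos": TCP position; "eef_rot": TCP orientation; "ft_force": force on the tool from outside, world axes, zero at the start; "torque": the same for the moment, N m; "grip_width": opening from 0.0 (shut) to 1.0 (fully open).
Only numpy, scipy, OpenCV 4.12 (cv2) and the standard library are available. Lean on these libraries where they do the work, as an engineer would, in place of code of your own. Each camera call takes 0.05 s, during which the arm holds its last target.

TASK

The seven-speed thumb shifter on the handlebar in the vise has to be put in its middle gear, so that the gear hub can be set up. Nothing on it tells the gear, so first bring its thumb lever all the way back (clockwise seen from above) to the end stop and press it there steadily for about half a second, harder than a click takes, about 13 N, so that you are sure it is the stop, but never with 18 N or more on the lever. Then click it forward again one click at a time, pausing about half a second in each, leave it at the third click and let go, without shifting the other things on the board.

Things in the scene. Friction and masses are not known exactly. Their poses are not given: they have to be found in the camera images.
- lever_pad (a point): Centre of the shifter's thumb paddle, an upright aluminium block with dark ribs: 22 mm long along the lever, 10 mm thick in the direction in which it swings, 20 mm high (10 mm above and below this point). It ends a flat lever arm (9 mm wide, top 2 mm below this point). x axis points outwards along the lever, z up. Nothing stands beside or above it, and nothing is within 16 mm below it.
- lever: The thumb lever, turning about a vertical axis; origin on the axis, 9.5 mm below the paddle's centre, x axis along the lever, z up. It has 7 positions: the first at the end stop, then 6 clicks of 24 deg (23 mm at the paddle) each, anticlockwise seen from above. Pushed at the paddle it resists up to 6 or 7 N, then ever less, and half-way snaps into the next click. It starts in the third, fourth or fifth click.
- pivot (a point): Fixed point on the lever's axis, level with the paddle's centre: 160 mm above the board, 55 mm from the paddle's centre. Round housing below it: 40 mm across. x axis: about where the lever points in the third click; so the stop is about 72 deg clockwise of it. Stop and clicks lie up to 10 deg either way from that, differently in each shifter: only feel tells where. The stop is solid.
- bar_mid (a point): Middle of the fixed handlebar, a straight aluminium tube 22 mm thick along its y axis, 35 mm below and 132 mm aside of the pivot, held in a grey bench vise whose jaws end 22 mm below the pivot.
- grip_mid (a point): Middle of the fixed rubber grip on the bar beside the shifter, 126 mm long along y, 33 mm thick, over which the lever sweeps with 8 mm or more to spare.
- cone_wrench_mid (a point): Bystander, loose, to be left alone: steel cone wrench, a flat bar 180 x 34 x 4 mm with an open jaw at each end, lying near the vise. The point is at its middle, half-way up.
- cap_tub_mid (a point): Bystander, loose, to be left alone: blue plastic tub with a twist cap, 58 mm across, 51 mm high. The point is at its middle, half-way up.
- multitool_mid (a point): Bystander, loose, to be left alone: silver flat multitool with a bottle-opener end, 110 x 32 x 7 mm. The point is at its middle, half-way up.
- sprocket_mid (a point): Bystander, loose, to be left alone: steel sprocket lying flat, 82 mm across, 4 mm thick. The point is at its middle, half-way up.
- hex_key_mid (a point): Bystander, loose, to be left alone: dark L-shaped hex key, 86 x 32 x 6 mm. The point is at its middle, half-way up.
- tyre_lever_mid (a point): Bystander, loose, to be left alone: black plastic tyre lever, 118 x 18 x 9 mm. The point is at its middle, half-way up.
- grease_tin_mid (a point): Bystander, loose, to be left alone: round aluminium tin, 75 mm across, 42 mm high. The point is at its middle, half-way up.

How it is judged:
By the outcome, as a careful person would: the job done as asked, in the order asked, and still so for the second after the job is handed in, with the robot touching nothing.
It also fails if it takes over 72 s, if anything falls off the work surface, if the arm or the gripper's body presses on something with over 40 N, if the wrist force passes 120 N, or if a joint passes its speed limit or range.

## Working session

There is one attempt and no reset: what is moved stays moved. The work goes in short steps, Python scripts to look and compute and a tool call to move; the robot and the scene stay as the last step left them, time stands still between calls to the robot, and variables do not carry over. Pictures are saved under pics/ and viewed, and the job is handed in when it is done.

Besides the shell and the picture viewer there is one more tool, called after "Emit:" as a command line: name --argument value ..., lists and objects as JSON in quotes. servo_tool: Moves the arm, as the interface text tells. Its arguments: {"type":"object","properties":{"moves":{"type":"array"},"squeeze":{"type":"number"}},"required":["moves"]}

```bash
mkdir -p pics
python3 - <<'E'
from bench import *
import cv2
s=get_state()
for k in s: print(k,s[k])
for n in ["scene","top","wrist"]:
    d=snapshot(n); cv2.imwrite(f"pics/{n}0.png",d["image"])
    print(n,{k:d[k].tolist() if hasattr(d[k],'tolist') else d[k] for k in d if k!="image"})
    for q in ["lever_pad","lever","pivot","bar_mid","grip_mid"]:
        try:
            for r in search_frame(q,n)[:2]: print(q,r)
        except Exception as e: print(q,e)
E
```

```text
t 0.0
q [-1.20623049  0.53718563 -0.00447165  1.53885308  0.00258359  1.06731424
 -0.07118295]
joint_velocities [ 0.00117319 -0.00131494  0.0004477  -0.00024309 -0.00039265  0.00032512
  0.00119384]
joint_torque [-5.89640422e-04 -5.70980644e+01  9.91139263e-01 -2.51592529e+01
 -5.60591952e-02  1.81533286e-02  1.80175407e-04]
eef_pos [0.27116965 0.5901028  0.26283393]
eef_rot [-6.71198152e-01 -3.06876784e+00  2.72087826e-03]
ft_force [-0.00372438 -0.95448666 -0.18210651]
torque [-0.01394463 -0.01111083  0.03285377]
grip_width 1.0007395242388204
scene {'K': [[443.97988186616186, 0.0, 322.7631855335458], [0.0, 443.97988186616186, 194.59024490919464], [0.0, 0.0, 1.0]], 'R': [[0.4055574516215326, 0.9139746845671176, 0.013169259838200597], [0.5344763916205326, -0.2254259912789737, -0.8145662092526224], [-0.7415242007072613, 0.33739205448014026, -0.5799210819923062]], 't': [-0.2391320850369812, -0.21103730429860537, 2.0505099189427307]}
lever_pad {'bbox': [305.7, 190.1, 323.0, 197.3], 'conf': 0.4}
lever {'bbox': [302.8, 186.9, 321.3, 197.4], 'conf': 0.44}
pivot {'bbox': [281.0, 158.8, 399.3
[... 630 characters left out ...]
 180.9, 347.4, 198.5], 'conf': 0.72}
lever {'bbox': [314.5, 182.5, 347.4, 197.3], 'conf': 0.65}
pivot {'bbox': [177.8, 165.6, 378.7, 253.3], 'conf': 0.8}
bar_mid {'bbox': [173.7, 170.3, 381.7, 256.9], 'conf': 0.87}
grip_mid {'bbox': [174.9, 166.8, 378.6, 257.9], 'conf': 0.81}
wrist {'K': [[309.70691628693146, 0.0, 323.33725122250684], [0.0, 309.70691628693146, 199.7162210138182], [0.0, 0.0, 1.0]], 'mount': [[0.0005301166891957926, -0.9504954825143413, -0.31073792284837765, 0.08142553203753707], [0.9999995501299521, 0.0002594515308745212, 0.000912373166704435, 8.709289599917458e-05], [-0.0007865851435361671, -0.310738266720936, 0.9504951924544802, -0.12103537525653407], [0.0, 0.0, 0.0, 1.0]]}
```

View pics/scene0.png

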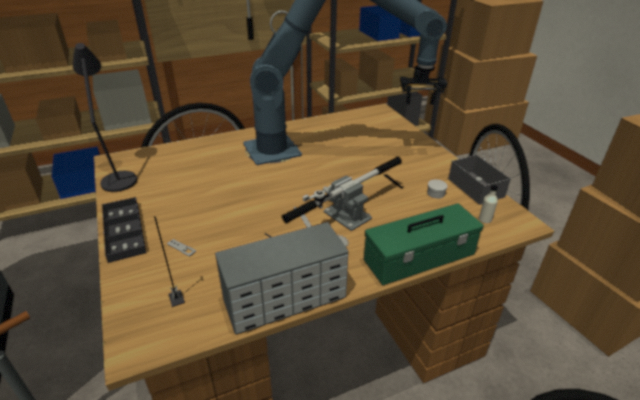

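View pics/top0.png

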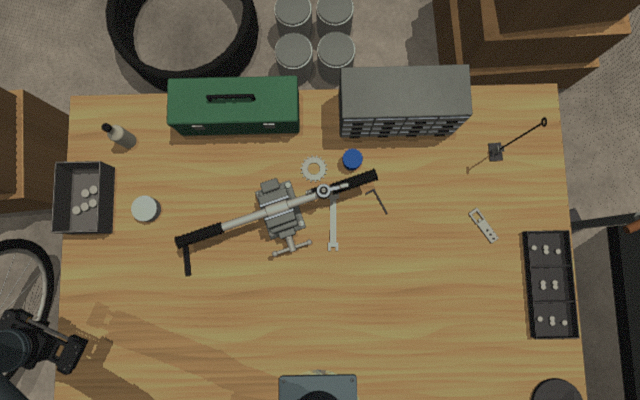

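Run:
```python
import cv2
i=cv2.imread("pics/top0.png"); cv2.imwrite("pics/top0c.png",cv2.resize(i[140:280,160:400],None,fx=3.3,fy=3.3,interpolation=cv2.INTER_CUBIC))
i=cv2.imread("pics/scene0.png"); cv2.imwrite("pics/scene0c.png",cv2.resize(i[140:250,270:420],None,fx=5,fy=5,interpolation=cv2.INTER_CUBIC))
```

```text
(no output)
```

View pics/top0c.png

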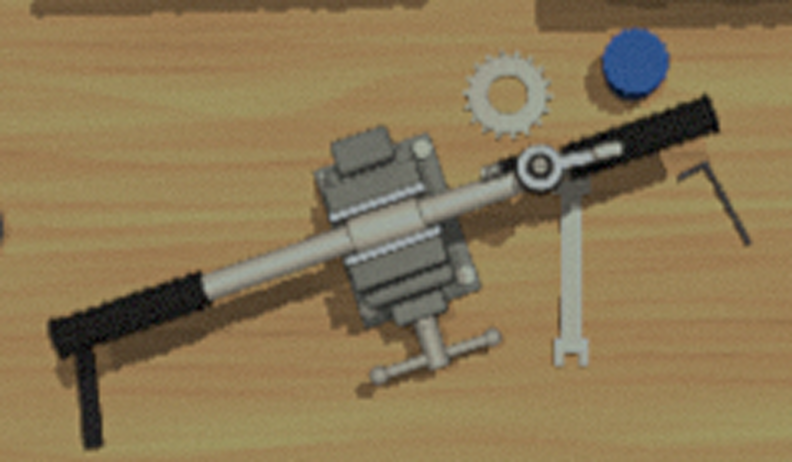

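View pics/scene0c.png

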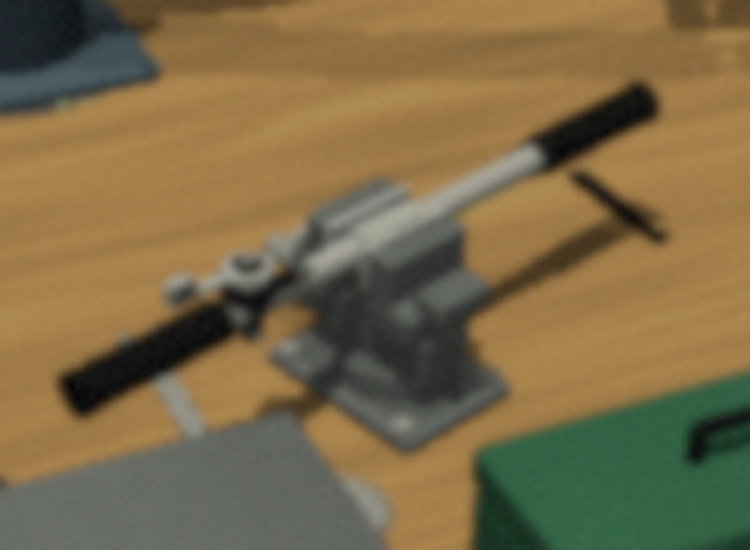

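```bash
cat > h.py <<'E'
import numpy as np,cv2
from scipy.spatial.transform import Rotation as Ro
def ray(d,u,v):
    R,t,K=d["R"],d["t"],d["K"]; c=-R.T@t
    return c,R.T@np.linalg.inv(K)@np.array([u,v,1.])
def onz(d,u,v,z):
    c,r=ray(d,u,v); return c+r*(z-c[2])/r[2]
def proj(d,X):
    p=d["K"]@(d["R"]@np.asarray(X)+d["t"]); return p[:2]/p[2]
E
python3 - <<'E'
from bench import *
from h import *
d=snapshot("top"); s=snapshot("scene")
P=lambda u,v,z: print(np.round(onz(d,u,v,z),4))
P(160+540/3.3,140+166/3.3,.16)
P(160+608/3.3,140+150/3.3,.168)
P(160+85/3.3,140+335/3.3,.125);P(160+715/3.3,140+115/3.3,.125)
# triangulate paddle
def tri(u1,u2):
    c1,r1=ray(d,*u1);c2,r2=ray(s,*u2);r1/=np.linalg.norm(r1);r2/=np.linalg.norm(r2)
    A=np.stack([r1,-r2],1);x=np.linalg.lstsq(A,c2-c1,rcond=None)[0]
    a,b=c1+r1*x[0],c2+r2*x[1];return (a+b)/2,np.linalg.norm(a-b)
print(tri((160+608/3.3,140+150/3.3),(270+180/5,140+288/5)))
print(tri((160+540/3.3,140+166/3.3),(270+248/5,140+268/5)))
print(get_state()['t'])
E
```

```text
[ 0.61   -0.0289  0.16  ]
[ 0.6203 -0.0827  0.168 ]
[0.486  0.3421 0.125 ]
[ 0.654  -0.1734  0.125 ]
(array([ 0.62262913, -0.08061833,  0.15946038]), np.float64(0.005464738028080803))
(array([ 0.61191824, -0.02655291,  0.15371744]), np.float64(0.0050691203035083355))
1.0
```

Emit:
servo_tool --moves '[{"grip": 1, "delta_pos": [2.8, -5.4, 0.5], "spin": -0.08}, {"grip": 1, "delta_pos": [5.6, -10.8, 1], "spin": -0.16}, {"grip": 1, "delta_pos": [8.4, -16.2, 1.5], "spin": -0.24}, {"grip": 1, "delta_pos": [11.2, -21.6, 2], "spin": -0.32}, {"grip": 1, "delta_pos": [14, -27, 2.5], "spin": -0.4}]'

```text
t: 1.62
eef_pos: [0.4122, 0.3188, 0.2892]
eef_rot: [1.271, 2.872, 0.001]
ft_force: [-0.3, 0.3, 0.4]
grip_width: 1.002
```

Emit:
servo_tool --moves '[{"grip": 0.6, "delta_pos": [2.8, -5.4, 0.3], "spin": -0.08}, {"grip": 0.6, "delta_pos": [5.6, -10.8, 0.6], "spin": -0.16}, {"grip": 0.6, "delta_pos": [8.4, -16.2, 0.9], "spin": -0.24}, {"grip": 0.6, "delta_pos": [11.2, -21.6, 1.2], "spin": -0.32}, {"grip": 0.6, "delta_pos": [14, -27, 1.5], "spin": -0.4}]'

```text
t: 2.25
eef_pos: [0.5522, 0.049, 0.3042]
eef_rot: [1.816, 2.563, 0.001]
ft_force: [0.5, 0.3, 0.6]
grip_width: 0.599
```

Emit:
servo_tool --moves '[{"grip": 0.3, "delta_pos": [3, -5, 0], "spin": -0.05}, {"grip": 0.3, "delta_pos": [6.5, -10.5, 0], "spin": -0.1}, {"grip": 0.3, "delta_pos": [6.5, -10.5, 0], "spin": -0.1}]'

```text
t: 2.62
eef_pos: [0.6175, -0.0602, 0.3037]
eef_rot: [1.947, 2.462, -0.003]
ft_force: [-0.3, -0.7, 0.1]
grip_width: 0.306
```

Run:
```python
from bench import *
from h import *
import pickle
s=get_state(); d=snapshot("wrist"); pickle.dump((s,d),open("w1.pkl","wb"))
cv2.imwrite("pics/w1.png",d["image"]); print(s["q"],s["eef_pos"],s["eef_rot"],s["grip_width"])
for q in ["lever_pad","pivot"]: print(search_frame(q,"wrist")[:2])
```

```text
[-0.28385656  0.47022458  0.43167684  1.60020646 -0.20889089  1.11631354
  0.4307093 ] [ 0.61747391 -0.06016939  0.30373426] [ 1.94717945  2.46172956 -0.00329511] 0.30643109046157296
[{'bbox': [303.0, 137.3, 344.2, 228.8], 'conf': 0.68}]
[{'bbox': [209.8, 3.4, 398.9, 289.0], 'conf': 0.85}]
```

View pics/w1.png

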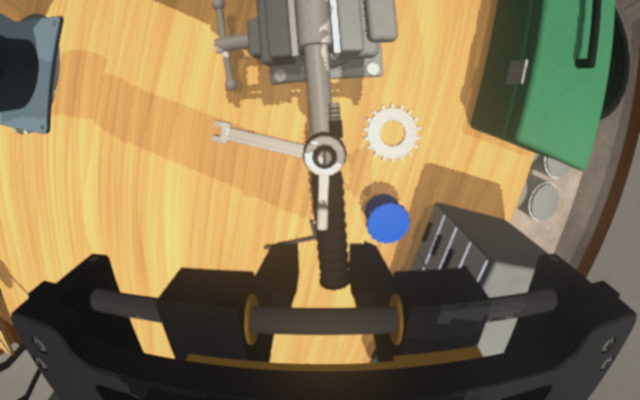

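```bash
cat >> h.py <<'E'
def wray(s,d,u,v):
    K=d["K"]; x=(u-K[0,2]); y=(v-K[1,2]); r=np.hypot(x,y); th=r/K[0,0]
    c=np.array([np.sin(th)*x/r,np.sin(th)*y/r,np.cos(th)])
    M=np.asarray(d["mount"]); R=Ro.from_rotvec(s["eef_rot"]).as_matrix()
    return np.array(s["eef_pos"])+R@M[:3,3], R@M[:3,:3]@c
def wonz(s,d,u,v,z):
    o,r=wray(s,d,u,v); return o+r*(z-o[2])/r[2]
E
python3 - <<'E'
from h import *
import pickle
s,d=pickle.load(open("w1.pkl","rb"))
c=cv2.resize(d["image"][120:270,260:400],None,fx=5,fy=5,interpolation=cv2.INTER_CUBIC)[:600*2]
c=cv2.resize(d["image"][130:250,260:400],None,fx=5,fy=5,interpolation=cv2.INTER_CUBIC); cv2.imwrite("pics/w1c.png",c)
R=Ro.from_rotvec(s["eef_rot"]).as_matrix(); print(np.degrees(np.arctan2(R[1,0],R[0,0])))
E
```

```text
103.31338572952151
```

View pics/w1c.png

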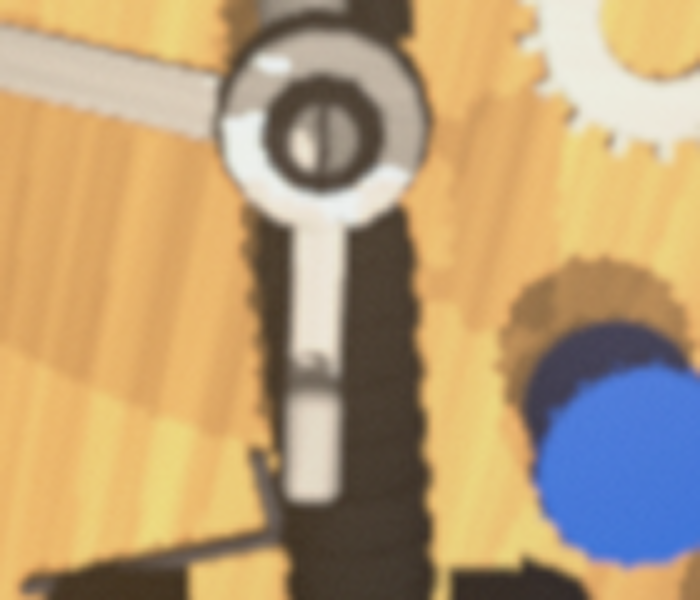

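Run:
```python
from h import *
import pickle
s,d=pickle.load(open("w1.pkl","rb"))
f=lambda x,y,z: wonz(s,d,260+x/5,130+y/5,z)
p=f(324,135,.16);
for z in (.165,.17):
  a=f(313,447,z); print(p,a,np.linalg.norm((a-p)[:2]),np.degrees(np.arctan2(*(a-p)[[1,0]])))
  i,o=f(314,395,z),f(312,500,z); print(np.linalg.norm(i-o)); l,r=f(286,447,z),f(340,447,z);print(np.linalg.norm(l-r))
print(f(218,120,.155),f(430,120,.155))
```

```text
[ 0.61080967 -0.02752052  0.16      ] [ 0.62185181 -0.08244617  0.165     ] 0.056024602964942806 -78.63289729799845
0.020465044803775836
0.009748441309235046
[ 0.61080967 -0.02752052  0.16      ] [ 0.62139874 -0.08048541  0.17      ] 0.05401303264949619 -78.6941355854648
0.020070699990332893
0.009560596752513717
[ 0.59223684 -0.03004192  0.155     ] [ 0.6285878  -0.02140294  0.155     ]
```

Emit:
servo_tool --moves '[{"grip": 0.32, "delta_pos": [0.4, -2.1, -3], "spin": -0.035}, {"grip": 0.32, "delta_pos": [0.4, -2.1, -7], "spin": -0.035}, {"grip": 0.32, "delta_pos": [0.4, -2.1, -9.5], "spin": -0.035}, {"grip": 0.32, "delta_pos": [0.4, -2.1, -9.5], "spin": -0.035}]'

```text
t: 3.28
eef_pos: [0.6189, -0.0729, 0.2071]
eef_rot: [-1.976, -2.437, 0.002]
ft_force: [1.2, -0.4, -0.2]
grip_width: 0.318
```

Run:
```python
from bench import *
from h import *
import pickle
s=get_state(); d=snapshot("wrist"); pickle.dump((s,d),open("w2.pkl","wb"))
cv2.imwrite("pics/w2.png",cv2.resize(d["image"][100:400,160:480],None,fx=2,fy=2)); print(s["q"],s["eef_pos"],s["eef_rot"],s["grip_width"],s["ft_force"])
```

```text
[-0.23568457  0.58205345  0.40015367  1.67681893 -0.26925126  0.94171222
  0.47379617] [ 0.61889595 -0.07291457  0.20708382] [-1.97633532e+00 -2.43687969e+00  2.33473683e-03] 0.3177589504899701 [ 1.21753459 -0.37477542 -0.16034834]
```

View pics/w2.png

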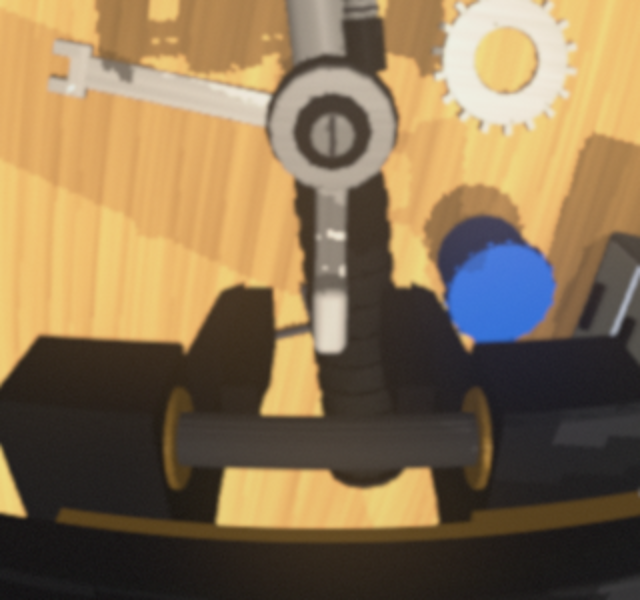

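Emit:
servo_tool --moves '[{"grip": 0.32, "delta_pos": [0, 0, 0], "spin": 0}]'

```text
t: 3.45
eef_pos: [0.6213, -0.0747, 0.2103]
eef_rot: [1.98, 2.437, 0.003]
ft_force: [0.6, -0.3, -0.2]
grip_width: 0.321
```

Emit:
servo_tool --moves '[{"grip": 0.32, "delta_pos": [0, 0, 0], "spin": 0}, {"grip": 0.32, "delta_pos": [0, -0.6, 0], "spin": 0}, {"grip": 0.32, "delta_pos": [0, -0.6, 0], "spin": 0}]'

```text
t: 3.82
eef_pos: [0.6204, -0.0825, 0.2091]
eef_rot: [1.983, 2.435, -0.0]
ft_force: [-0.8, -0.5, -0.7]
grip_width: 0.32
```

Emit:
servo_tool --moves '[{"grip": 0.32, "delta_pos": [0, 0.1, -1.5], "spin": 0}, {"grip": 0.32, "delta_pos": [0, 0.1, -3.0], "spin": 0}, {"grip": 0.32, "delta_pos": [0, 0.1, -3.4], "spin": 0}, {"grip": 0.32, "delta_pos": [0, 0.1, -3.4], "spin": 0}]'

```text
t: 4.32
eef_pos: [0.6202, -0.0804, 0.1741]
eef_rot: [-1.982, -2.436, 0.001]
ft_force: [0.8, 0.4, 0.8]
grip_width: 0.321
```

Run:
```python
from bench import *
from h import *
s=get_state(); d=snapshot("wrist")
cv2.imwrite("pics/w3.png",cv2.resize(d["image"][100:400,160:480],None,fx=2,fy=2)); print(s["q"],s["eef_pos"],s["eef_rot"],s["grip_width"],s["ft_force"])
for i in range(3): print(get_state()["ft_force"],get_state()["eef_pos"])
```

```text
[-0.21340335  0.6255739   0.38566757  1.69420463 -0.28966557  0.87960318
  0.49753601] [ 0.62015082 -0.08039821  0.17406944] [-1.98200461e+00 -2.43649863e+00  1.15771686e-03] 0.3213497133967201 [0.76324531 0.35984939 0.78622941]
[-1.20716671 -0.06551657  0.25749853] [ 0.62048869 -0.08044361  0.17462165]
[-1.20716671 -0.06551657  0.25749853] [ 0.62048869 -0.08044361  0.17462165]
[-1.20716671 -0.06551657  0.25749853] [ 0.62048869 -0.08044361  0.17462165]
```

View pics/w3.png

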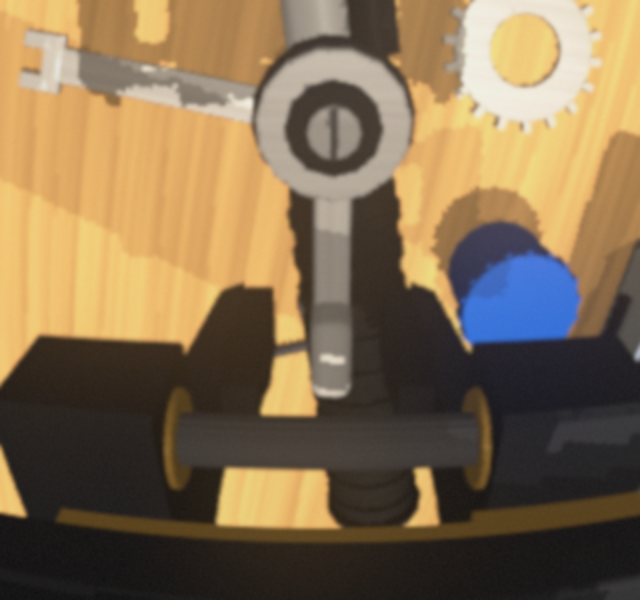

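```bash
cat > arc.py <<'E'
import sys,numpy as np
C=np.array([.6105,-.028]);r=.0545
def tab(th0,degs):
    p=lambda t:C+r*np.array([np.cos(np.radians(t)),np.sin(np.radians(t))])
    for d in degs: print(d,np.round(100*(p(th0+d)-p(th0)),2),round(np.radians(d),3))
if __name__=="__main__": tab(float(sys.argv[1]),[float(x) for x in sys.argv[2:]])
E
for t in -79.4 -99.4 -119.4; do python3 arc.py $t -4 -8 -12 -16 -20; done
```

```text
-4.0 [-0.38 -0.06] -0.07
-8.0 [-0.76 -0.09] -0.14
-12.0 [-1.14 -0.09] -0.209
-16.0 [-1.52 -0.07] -0.279
-20.0 [-1.89 -0.02] -0.349
-4.0 [-0.37  0.08] -0.07
-8.0 [-0.74  0.18] -0.14
-12.0 [-1.1  0.3] -0.209
-16.0 [-1.45  0.45] -0.279
-20.0 [-1.79  0.63] -0.349
-4.0 [-0.32  0.2 ] -0.07
-8.0 [-0.63  0.42] -0.14
-12.0 [-0.93  0.66] -0.209
-16.0 [-1.21  0.92] -0.279
-20.0 [-1.46  1.2 ] -0.349
```

Emit:
servo_tool --moves '[{"grip": 0.2, "delta_pos": [0, 0, 0], "spin": 0}, {"grip": 0.2, "delta_pos": [0, 0, 0], "spin": 0}]' --squeeze 40

```text
t: 4.62
eef_pos: [0.6207, -0.0804, 0.1751]
eef_rot: [1.982, 2.437, 0.001]
ft_force: [0.3, -0.0, -0.7]
grip_width: 0.2
```

Emit:
servo_tool --moves '[{"grip": 0.2, "delta_pos": [-0.38, -0.06, 0], "spin": -0.07}, {"grip": 0.2, "delta_pos": [-0.76, -0.09, 0], "spin": -0.14}, {"grip": 0.2, "delta_pos": [-1.14, -0.09, 0], "spin": -0.21}]'

```text
t: 5.0
eef_pos: [0.6113, -0.0808, 0.1756]
eef_rot: [2.226, 2.212, 0.006]
ft_force: [5.8, 0.6, -3.7]
grip_width: 0.199
```

Emit:
servo_tool --moves '[{"grip": 0.2, "delta_pos": [-0.38, 0.02, 0], "spin": -0.07}, {"grip": 0.2, "delta_pos": [-0.75, 0.07, 0], "spin": -0.14}, {"grip": 0.2, "delta_pos": [-0.75, 0.07, 0], "spin": -0.14}]'

```text
t: 5.38
eef_pos: [0.6015, -0.0805, 0.1749]
eef_rot: [2.376, 2.056, 0.0]
ft_force: [-0.0, -0.6, 1.3]
grip_width: 0.199
```

Emit:
servo_tool --moves '[{"grip": 0.2, "delta_pos": [-0.37, 0.08, 0], "spin": -0.07}, {"grip": 0.2, "delta_pos": [-0.74, 0.18, 0], "spin": -0.14}, {"grip": 0.2, "delta_pos": [-1.1, 0.3, 0], "spin": -0.21}, {"grip": 0.2, "delta_pos": [-1.45, 0.45, 0], "spin": -0.28}, {"grip": 0.2, "delta_pos": [-1.79, 0.63, 0], "spin": -0.35}]'

```text
t: 6.0
eef_pos: [0.5853, -0.0747, 0.1753]
eef_rot: [2.696, 1.608, 0.004]
ft_force: [3.2, -2.1, -1.7]
grip_width: 0.202
```

Emit:
servo_tool --moves '[{"grip": 0.2, "delta_pos": [-0.32, 0.2, 0], "spin": -0.07}, {"grip": 0.2, "delta_pos": [-0.63, 0.42, 0], "spin": -0.14}, {"grip": 0.2, "delta_pos": [-0.93, 0.66, 0], "spin": -0.21}, {"grip": 0.2, "delta_pos": [-1.21, 0.92, 0], "spin": -0.28}, {"grip": 0.2, "delta_pos": [-1.46, 1.2, 0], "spin": -0.35}]'

```text
t: 6.62
eef_pos: [0.5709, -0.0634, 0.1754]
eef_rot: [2.934, 1.113, 0.005]
ft_force: [5.1, -4.0, -3.4]
grip_width: 0.201
```

```bash
python3 - <<'E'
from bench import *
from h import *
s=get_state(); d=snapshot("wrist")
cv2.imwrite("pics/w4.png",cv2.resize(d["image"][100:400,160:480],None,fx=2,fy=2)); print(s["q"],s["eef_pos"],s["eef_rot"],s["grip_width"],s["ft_force"])
for i in range(1): print(get_state()["ft_force"],get_state()["eef_pos"])
E
for t in -139.4 ; do python3 arc.py $t -2 -4 -6 -8 -10 -12 -16 -20; done
```

```text
[-0.45193744  0.60445751  0.66445712  1.84714771 -0.48203035  0.85157471
 -0.39512122] [ 0.57090972 -0.06344602  0.17538765] [2.93386143 1.11267867 0.00537203] 0.2006154710579662 [ 5.06598815 -3.99770357 -3.42651849]
[ 4.29969662 -2.90725213 -2.92295541] [ 0.57044769 -0.06306304  0.17521497]
-2.0 [-0.12  0.15] -0.035
-4.0 [-0.24  0.3 ] -0.07
-6.0 [-0.35  0.45] -0.105
-8.0 [-0.45  0.61] -0.14
-10.0 [-0.55  0.77] -0.175
-12.0 [-0.65  0.94] -0.209
-16.0 [-0.82  1.28] -0.279
-20.0 [-0.96  1.63] -0.349
```

View pics/w4.png

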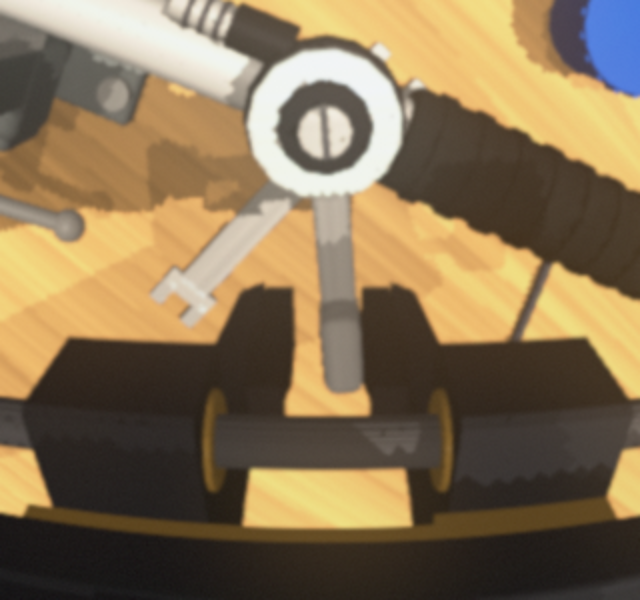

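Emit:
servo_tool --moves '[{"grip": 0.2, "delta_pos": [-0.12, 0.15, 0], "spin": -0.035}, {"grip": 0.2, "delta_pos": [-0.24, 0.3, 0], "spin": -0.07}, {"grip": 0.2, "delta_pos": [-0.35, 0.45, 0], "spin": -0.105}, {"grip": 0.2, "delta_pos": [-0.45, 0.61, 0], "spin": -0.14}, {"grip": 0.2, "delta_pos": [-0.55, 0.77, 0], "spin": -0.175}]'

```text
t: 7.3
eef_pos: [0.5633, -0.0544, 0.1747]
eef_rot: [-3.024, -0.851, 0.0]
ft_force: [-0.6, 0.2, 0.5]
grip_width: 0.198
```

```bash
for t in -149.4 ; do python3 arc.py $t -1 -2 -3 -4 -5 -6 -8 -10 ; done
```

```text
-1.0 [-0.05  0.08] -0.017
-2.0 [-0.09  0.17] -0.035
-3.0 [-0.14  0.25] -0.052
-4.0 [-0.18  0.33] -0.07
-5.0 [-0.22  0.42] -0.087
-6.0 [-0.26  0.51] -0.105
-8.0 [-0.34  0.68] -0.14
-10.0 [-0.41  0.86] -0.175
```

Emit:
servo_tool --moves '[{"grip": 0.2, "delta_pos": [-0.05, 0.08, 0], "spin": -0.017}, {"grip": 0.2, "delta_pos": [-0.09, 0.17, 0], "spin": -0.035}, {"grip": 0.2, "delta_pos": [-0.14, 0.25, 0], "spin": -0.052}, {"grip": 0.2, "delta_pos": [-0.18, 0.33, 0], "spin": -0.07}]'

```text
t: 7.8
eef_pos: [0.5617, -0.0513, 0.1747]
eef_rot: [-3.052, -0.746, 0.0]
ft_force: [1.9, -0.3, -0.4]
grip_width: 0.202
```

Emit:
servo_tool --moves '[{"grip": 0.2, "delta_pos": [-0.04, 0.09, 0], "spin": -0.017}, {"grip": 0.2, "delta_pos": [-0.08, 0.18, 0], "spin": -0.035}]'

```text
t: 8.05
eef_pos: [0.5611, -0.0498, 0.1748]
eef_rot: [3.064, 0.692, 0.001]
ft_force: [0.4, -2.5, -0.3]
grip_width: 0.2
```

Emit:
servo_tool --moves '[{"grip": 0.2, "delta_pos": [-0.04, 0.09, 0], "spin": -0.017}, {"grip": 0.2, "delta_pos": [-0.04, 0.09, 0], "spin": -0.017}]'

```text
t: 8.3
eef_pos: [0.5608, -0.049, 0.1748]
eef_rot: [3.069, 0.668, 0.001]
ft_force: [1.4, -1.6, -0.2]
grip_width: 0.198
```

Emit:
servo_tool --moves '[{"grip": 0.2, "delta_pos": [-0.04, 0.09, 0], "spin": -0.017}, {"grip": 0.2, "delta_pos": [-0.04, 0.09, 0], "spin": -0.017}]'

```text
t: 8.55
eef_pos: [0.5603, -0.0481, 0.1748]
eef_rot: [3.075, 0.641, 0.001]
ft_force: [1.6, -3.4, -0.4]
grip_width: 0.199
```

Emit:
servo_tool --moves '[{"grip": 0.2, "delta_pos": [-0.03, 0.09, 0], "spin": -0.017}, {"grip": 0.2, "delta_pos": [-0.06, 0.18, 0], "spin": -0.035}, {"grip": 0.2, "delta_pos": [-0.06, 0.18, 0], "spin": -0.035}]'

```text
t: 8.93
eef_pos: [0.5597, -0.0463, 0.1748]
eef_rot: [3.085, 0.587, 0.001]
ft_force: [2.9, -3.9, -0.9]
grip_width: 0.2
```

Emit:
servo_tool --moves '[{"grip": 0.2, "delta_pos": [-0.03, 0.09, 0], "spin": -0.017}, {"grip": 0.2, "delta_pos": [-0.06, 0.18, 0], "spin": -0.035}, {"grip": 0.2, "delta_pos": [-0.06, 0.18, 0], "spin": -0.035}]'

```text
t: 9.3
eef_pos: [0.5591, -0.0446, 0.1748]
eef_rot: [3.095, 0.532, 0.001]
ft_force: [2.3, -4.1, -1.0]
grip_width: 0.2
```

```bash
for t in -161.4 -169.4 ; do python3 arc.py $t -2 -4 -6 -8 -10 -12 ; done
```

```text
-2.0 [-0.06  0.18] -0.035
-4.0 [-0.11  0.36] -0.07
-6.0 [-0.15  0.55] -0.105
-8.0 [-0.19  0.74] -0.14
-10.0 [-0.22  0.92] -0.175
-12.0 [-0.25  1.11] -0.209
-2.0 [-0.03  0.19] -0.035
-4.0 [-0.06  0.38] -0.07
-6.0 [-0.08  0.57] -0.105
-8.0 [-0.09  0.76] -0.14
-10.0 [-0.09  0.95] -0.175
-12.0 [-0.09  1.14] -0.209
```

Emit:
servo_tool --moves '[{"grip": 0.2, "delta_pos": [-0.06, 0.18, 0], "spin": -0.035}, {"grip": 0.2, "delta_pos": [-0.11, 0.36, 0], "spin": -0.07}, {"grip": 0.2, "delta_pos": [-0.15, 0.55, 0], "spin": -0.105}, {"grip": 0.2, "delta_pos": [-0.19, 0.74, 0], "spin": -0.14}]'

```text
t: 9.8
eef_pos: [0.5565, -0.0354, 0.1744]
eef_rot: [-3.124, -0.314, 0.002]
ft_force: [-0.8, -0.4, 0.1]
grip_width: 0.2
```

Emit:
servo_tool --moves '[{"grip": 0.2, "delta_pos": [-0.03, 0.19, 0], "spin": -0.035}, {"grip": 0.2, "delta_pos": [-0.06, 0.38, 0], "spin": -0.07}]'

```text
t: 10.05
eef_pos: [0.5563, -0.0326, 0.1747]
eef_rot: [-3.135, -0.204, 0.0]
ft_force: [-0.5, 0.4, 0.6]
grip_width: 0.203
```

```bash
python3 - <<'E'
from bench import *
from h import *
s=get_state(); d=snapshot("wrist")
cv2.imwrite("pics/w5.png",cv2.resize(d["image"][100:400,160:480],None,fx=2,fy=2)); print(s["q"],s["eef_pos"],s["eef_rot"],s["grip_width"],s["ft_force"])
for i in range(1): print(get_state()["ft_force"],get_state()["eef_pos"])
E
for t in -173.4 ; do python3 arc.py $t -2 -4 -6 -8 -10 -12 -16 -20; done
```

```text
[-0.61612285  0.6370879   0.82196577  1.89348485 -0.60211252  0.877974
 -0.93037152] [ 0.55628738 -0.03263758  0.1746519 ] [-3.13485000e+00 -2.03563149e-01  4.99766352e-04] 0.2029714805432871 [-0.46731126  0.4383151   0.58132878]
[0.24860042 0.72076727 0.12462231] [ 0.55632049 -0.03236418  0.17460596]
-2.0 [-0.02  0.19] -0.035
-4.0 [-0.03  0.38] -0.07
-6.0 [-0.04  0.57] -0.105
-8.0 [-0.03  0.76] -0.14
-10.0 [-0.03  0.95] -0.175
-12.0 [-0.01  1.14] -0.209
-16.0 [0.04 1.52] -0.279
-20.0 [0.11 1.89] -0.349
```

View pics/w5.png

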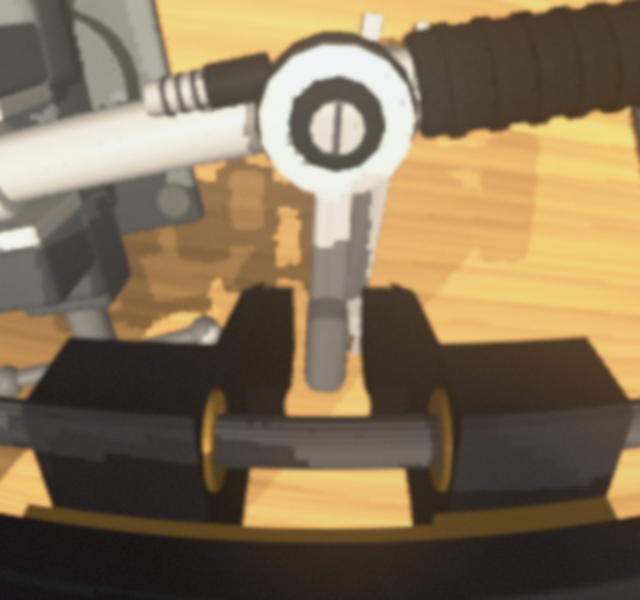

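Emit:
servo_tool --moves '[{"grip": 0.2, "delta_pos": [-0.02, 0.19, 0], "spin": -0.035}, {"grip": 0.2, "delta_pos": [-0.03, 0.38, 0], "spin": -0.07}, {"grip": 0.2, "delta_pos": [-0.03, 0.47, 0], "spin": -0.087}, {"grip": 0.2, "delta_pos": [-0.03, 0.47, 0], "spin": -0.087}]'

```text
t: 10.6
eef_pos: [0.5562, -0.0283, 0.1747]
eef_rot: [3.14, 0.07, 0.0]
ft_force: [0.1, -1.3, -0.0]
grip_width: 0.201
```

Emit:
servo_tool --moves '[{"grip": 0.2, "delta_pos": [-0.01, 0.1, 0], "spin": -0.017}, {"grip": 0.2, "delta_pos": [-0.01, 0.1, 0], "spin": -0.017}]'

```text
t: 10.85
eef_pos: [0.5561, -0.0275, 0.1748]
eef_rot: [3.141, 0.043, 0.0]
ft_force: [1.5, -1.9, -0.2]
grip_width: 0.201
```

Emit:
servo_tool --moves '[{"grip": 0.2, "delta_pos": [-0.01, 0.1, 0], "spin": -0.017}, {"grip": 0.2, "delta_pos": [-0.01, 0.1, 0], "spin": -0.017}]'

```text
t: 11.1
eef_pos: [0.5562, -0.0265, 0.1748]
eef_rot: [3.141, 0.016, 0.001]
ft_force: [0.7, -2.1, -1.1]
grip_width: 0.197
```

Emit:
servo_tool --moves '[{"grip": 0.2, "delta_pos": [0, 0.1, 0], "spin": -0.017}, {"grip": 0.2, "delta_pos": [0, 0.1, 0], "spin": -0.017}]'

```text
t: 11.35
eef_pos: [0.5561, -0.0255, 0.1748]
eef_rot: [3.141, -0.01, 0.001]
ft_force: [2.1, -4.4, -1.3]
grip_width: 0.202
```

Emit:
servo_tool --moves '[{"grip": 0.2, "delta_pos": [0, 0.1, 0], "spin": -0.017}, {"grip": 0.2, "delta_pos": [0, 0.1, 0], "spin": -0.017}]'

```text
t: 11.6
eef_pos: [0.5562, -0.0246, 0.1748]
eef_rot: [3.141, -0.038, 0.001]
ft_force: [1.6, -4.8, -0.8]
grip_width: 0.2
```

Emit:
servo_tool --moves '[{"grip": 0.2, "delta_pos": [0, 0.1, 0], "spin": -0.017}, {"grip": 0.2, "delta_pos": [0, 0.1, 0], "spin": -0.017}]'

```text
t: 11.85
eef_pos: [0.5562, -0.0237, 0.1748]
eef_rot: [3.14, -0.065, 0.001]
ft_force: [2.2, -4.8, -1.1]
grip_width: 0.196
```

Emit:
servo_tool --moves '[{"grip": 0.2, "delta_pos": [0, 0.1, 0], "spin": -0.017}, {"grip": 0.2, "delta_pos": [0, 0.1, 0], "spin": -0.017}]'

```text
t: 12.1
eef_pos: [0.5563, -0.0228, 0.1749]
eef_rot: [3.139, -0.091, 0.002]
ft_force: [1.9, -5.6, -1.3]
grip_width: 0.2
```

```bash
for t in -184.4 -194.4 ; do python3 arc.py $t -2 -4 -6 -8 -10 -12 ; done
```

```text
-2.0 [0.02 0.19] -0.035
-4.0 [0.04 0.38] -0.07
-6.0 [0.07 0.57] -0.105
-8.0 [0.11 0.75] -0.14
-10.0 [0.16 0.94] -0.175
-12.0 [0.21 1.12] -0.209
-2.0 [0.05 0.18] -0.035
-4.0 [0.11 0.36] -0.07
-6.0 [0.17 0.54] -0.105
-8.0 [0.24 0.72] -0.14
-10.0 [0.32 0.9 ] -0.175
-12.0 [0.4  1.07] -0.209
```

Emit:
servo_tool --moves '[{"grip": 0.2, "delta_pos": [0.02, 0.19, 0], "spin": -0.035}, {"grip": 0.2, "delta_pos": [0.04, 0.38, 0], "spin": -0.07}, {"grip": 0.2, "delta_pos": [0.07, 0.57, 0], "spin": -0.105}, {"grip": 0.2, "delta_pos": [0.11, 0.75, 0], "spin": -0.14}, {"grip": 0.2, "delta_pos": [0.16, 0.94, 0], "spin": -0.175}]'

```text
t: 12.72
eef_pos: [0.5573, -0.0119, 0.1745]
eef_rot: [-3.119, 0.366, 0.002]
ft_force: [1.1, -0.1, 0.1]
grip_width: 0.196
```

Emit:
servo_tool --moves '[{"grip": 0.2, "delta_pos": [0.05, 0.18, 0], "spin": -0.035}, {"grip": 0.2, "delta_pos": [0.05, 0.18, 0], "spin": -0.035}]'

```text
t: 12.98
eef_pos: [0.558, -0.0108, 0.1746]
eef_rot: [3.113, -0.419, -0.0]
ft_force: [-0.2, -0.1, -0.1]
grip_width: 0.196
```

```bash
python3 - <<'E'
from bench import *
from h import *
s=get_state(); d=snapshot("wrist")
cv2.imwrite("pics/w6.png",cv2.resize(d["image"][100:400,160:480],None,fx=2,fy=2)); print(s["q"],s["eef_pos"],s["eef_rot"],s["grip_width"],s["ft_force"])
for i in range(1): print(get_state()["ft_force"],get_state()["eef_pos"])
E
for t in -196.4 ; do python3 arc.py $t -1 -2 -3 -4 -6 -8 -10 -12 -16 -20; done
```

```text
[-0.71429008  0.68531422  0.92192829  1.89421908 -0.68846371  0.91660258
 -1.29239836] [ 0.55796967 -0.01079707  0.17461089] [ 3.11341688e+00 -4.18723095e-01 -4.67850250e-04] 0.19551836880035003 [-0.19689931 -0.09821308 -0.06626461]
[-0.88532298 -0.06787945 -0.5577866 ] [ 0.55797743 -0.01096199  0.17467226]
-1.0 [0.03 0.09] -0.017
-2.0 [0.06 0.18] -0.035
-3.0 [0.09 0.27] -0.052
-4.0 [0.12 0.36] -0.07
-6.0 [0.19 0.54] -0.105
-8.0 [0.27 0.71] -0.14
-10.0 [0.35 0.88] -0.175
-12.0 [0.43 1.05] -0.209
-16.0 [0.63 1.38] -0.279
-20.0 [0.84 1.7 ] -0.349
```

View pics/w6.png

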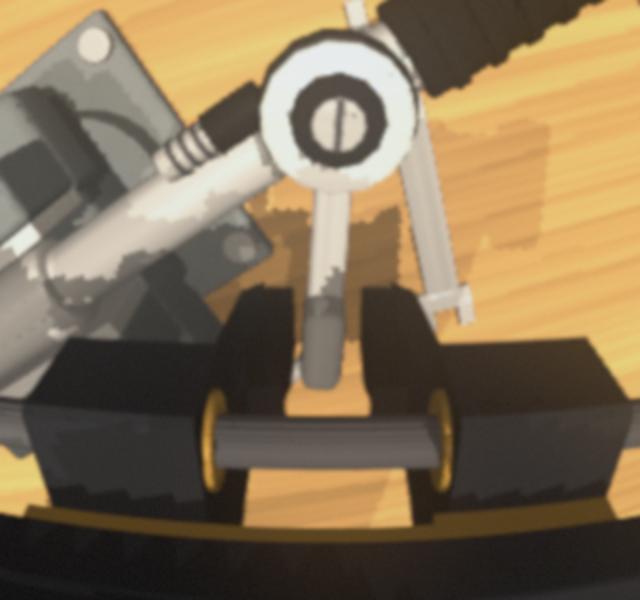

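Emit:
servo_tool --moves '[{"grip": 0.2, "delta_pos": [0.03, 0.09, 0], "spin": -0.017}, {"grip": 0.2, "delta_pos": [0.06, 0.18, 0], "spin": -0.035}, {"grip": 0.2, "delta_pos": [0.09, 0.27, 0], "spin": -0.052}, {"grip": 0.2, "delta_pos": [0.12, 0.36, 0], "spin": -0.07}, {"grip": 0.2, "delta_pos": [0.12, 0.36, 0], "spin": -0.07}]'

```text
t: 13.65
eef_pos: [0.5592, -0.0073, 0.1747]
eef_rot: [3.097, -0.527, -0.0]
ft_force: [0.0, 0.4, -0.3]
grip_width: 0.202
```

Emit:
servo_tool --moves '[{"grip": 0.2, "delta_pos": [0.03, 0.09, 0], "spin": -0.017}, {"grip": 0.2, "delta_pos": [0.03, 0.09, 0], "spin": -0.017}]'

```text
t: 13.9
eef_pos: [0.5596, -0.0064, 0.1747]
eef_rot: [3.092, -0.554, -0.0]
ft_force: [0.1, -0.0, 0.2]
grip_width: 0.2
```

Emit:
servo_tool --moves '[{"grip": 0.2, "delta_pos": [0.03, 0.08, 0], "spin": -0.017}, {"grip": 0.2, "delta_pos": [0.03, 0.08, 0], "spin": -0.017}]'

```text
t: 14.15
eef_pos: [0.5598, -0.0058, 0.1747]
eef_rot: [3.087, -0.58, -0.0]
ft_force: [-0.6, -0.5, 0.5]
grip_width: 0.2
```

Emit:
servo_tool --moves '[{"grip": 0.2, "delta_pos": [0.02, 0.05, 0], "spin": -0.01}, {"grip": 0.2, "delta_pos": [0.02, 0.05, 0], "spin": -0.01}]'

```text
t: 14.4
eef_pos: [0.56, -0.0054, 0.1747]
eef_rot: [3.084, -0.596, 0.0]
ft_force: [0.0, -1.3, 0.1]
grip_width: 0.198
```

Emit:
servo_tool --moves '[{"grip": 0.2, "delta_pos": [0.02, 0.05, 0], "spin": -0.01}, {"grip": 0.2, "delta_pos": [0.02, 0.05, 0], "spin": -0.01}]'

```text
t: 14.65
eef_pos: [0.5602, -0.0049, 0.1747]
eef_rot: [3.081, -0.611, 0.0]
ft_force: [-0.3, -2.4, 0.4]
grip_width: 0.201
```

Emit:
servo_tool --moves '[{"grip": 0.2, "delta_pos": [0.02, 0.05, 0], "spin": -0.01}, {"grip": 0.2, "delta_pos": [0.02, 0.05, 0], "spin": -0.01}]'

```text
t: 14.9
eef_pos: [0.5604, -0.0046, 0.1747]
eef_rot: [3.078, -0.626, 0.0]
ft_force: [0.2, -3.8, 0.4]
grip_width: 0.2
```

Emit:
servo_tool --moves '[{"grip": 0.2, "delta_pos": [0.02, 0.05, 0], "spin": -0.01}, {"grip": 0.2, "delta_pos": [0.02, 0.05, 0], "spin": -0.01}]'

```text
t: 15.15
eef_pos: [0.5605, -0.0046, 0.1747]
eef_rot: [3.074, -0.643, 0.0]
ft_force: [-0.6, -4.6, -0.3]
grip_width: 0.199
```

Emit:
servo_tool --moves '[{"grip": 0.2, "delta_pos": [0.02, 0.05, 0], "spin": 0}, {"grip": 0.2, "delta_pos": [0.02, 0.05, 0], "spin": 0}]'

```text
t: 15.4
eef_pos: [0.5605, -0.0045, 0.1747]
eef_rot: [3.073, -0.643, 0.0]
ft_force: [0.1, -6.2, -0.2]
grip_width: 0.201
```

Emit:
servo_tool --moves '[{"grip": 0.2, "delta_pos": [0.02, 0.05, 0], "spin": 0}, {"grip": 0.2, "delta_pos": [0.02, 0.05, 0], "spin": 0}]'

```text
t: 15.65
eef_pos: [0.5605, -0.0045, 0.1747]
eef_rot: [3.073, -0.643, -0.0]
ft_force: [-1.6, -6.8, 0.1]
grip_width: 0.2
```

Emit:
servo_tool --moves '[{"grip": 0.2, "delta_pos": [0.02, 0.05, 0], "spin": 0}, {"grip": 0.2, "delta_pos": [0.04, 0.1, 0], "spin": 0}, {"grip": 0.2, "delta_pos": [0.04, 0.1, 0], "spin": 0}]'

```text
t: 16.02
eef_pos: [0.5606, -0.0043, 0.1747]
eef_rot: [3.071, -0.644, -0.0]
ft_force: [-2.4, -9.3, -0.5]
grip_width: 0.199
```

Emit:
servo_tool --moves '[{"grip": 0.2, "delta_pos": [0.02, 0.05, 0], "spin": 0}, {"grip": 0.2, "delta_pos": [0.02, 0.05, 0], "spin": 0}]'

```text
t: 16.27
eef_pos: [0.5606, -0.0042, 0.1747]
eef_rot: [3.071, -0.644, -0.001]
ft_force: [-2.9, -8.8, -0.1]
grip_width: 0.203
```

Emit:
servo_tool --moves '[{"grip": 0.2, "delta_pos": [0.02, 0.05, 0], "spin": 0}, {"grip": 0.2, "delta_pos": [0.04, 0.1, 0], "spin": 0}, {"grip": 0.2, "delta_pos": [0.04, 0.1, 0], "spin": 0}]'

```text
t: 16.65
eef_pos: [0.5607, -0.0041, 0.1747]
eef_rot: [3.069, -0.645, -0.001]
ft_force: [-3.0, -11.6, 0.5]
grip_width: 0.2
```

Emit:
servo_tool --moves '[{"grip": 0.2, "delta_pos": [0, 0, 0], "spin": 0}]'

```text
t: 16.77
eef_pos: [0.5607, -0.0041, 0.1747]
eef_rot: [3.069, -0.645, -0.001]
ft_force: [-3.7, -12.6, -0.1]
grip_width: 0.201
```

Emit:
servo_tool --moves '[{"grip": 0.2, "delta_pos": [0, 0, 0], "spin": 0}]'

```text
t: 16.9
eef_pos: [0.5607, -0.0041, 0.1747]
eef_rot: [3.069, -0.645, -0.001]
ft_force: [-2.4, -11.7, 0.8]
grip_width: 0.202
```

Emit:
servo_tool --moves '[{"grip": 0.2, "delta_pos": [0.01, 0.03, 0], "spin": 0}, {"grip": 0.2, "delta_pos": [0.01, 0.03, 0], "spin": 0}]'

```text
t: 17.15
eef_pos: [0.5607, -0.004, 0.1747]
eef_rot: [3.069, -0.646, -0.001]
ft_force: [-3.2, -12.4, 0.5]
grip_width: 0.199
```

Emit:
servo_tool --moves '[{"grip": 0.2, "delta_pos": [0, 0, 0], "spin": 0}, {"grip": 0.2, "delta_pos": [0, 0, 0], "spin": 0}]'

```text
t: 17.4
eef_pos: [0.5607, -0.004, 0.1747]
eef_rot: [3.069, -0.646, -0.001]
ft_force: [-3.5, -11.8, -0.1]
grip_width: 0.202
```

Emit:
servo_tool --moves '[{"grip": 0.2, "delta_pos": [0, 0, 0], "spin": 0}, {"grip": 0.2, "delta_pos": [0, 0, 0], "spin": 0}]'

```text
t: 17.65
eef_pos: [0.5607, -0.004, 0.1747]
eef_rot: [3.069, -0.646, -0.001]
ft_force: [-3.6, -13.5, -0.1]
grip_width: 0.202
```

```bash
for t in -205 ; do python3 arc.py $t 2 4 8 12 16 20 24 28; done;python3 arc.py -177 4 8 12 16 20 24 ;python3 arc.py -153 4 8 12 16 20 24
```

```text
2.0 [-0.08 -0.17] 0.035
4.0 [-0.15 -0.35] 0.07
8.0 [-0.27 -0.71] 0.14
12.0 [-0.37 -1.08] 0.209
16.0 [-0.44 -1.45] 0.279
20.0 [-0.49 -1.83] 0.349
24.0 [-0.51 -2.21] 0.419
28.0 [-0.5  -2.59] 0.489
4.0 [ 0.03 -0.38] 0.07
8.0 [ 0.09 -0.75] 0.14
12.0 [ 0.18 -1.13] 0.209
16.0 [ 0.29 -1.49] 0.279
20.0 [ 0.43 -1.84] 0.349
24.0 [ 0.59 -2.19] 0.419
4.0 [ 0.18 -0.33] 0.07
8.0 [ 0.39 -0.65] 0.14
12.0 [ 0.62 -0.96] 0.209
16.0 [ 0.87 -1.24] 0.279
20.0 [ 1.14 -1.51] 0.349
24.0 [ 1.43 -1.76] 0.419
```

Emit:
servo_tool --moves '[{"grip": 0.2, "delta_pos": [-0.2, -0.45, 0], "spin": 0}, {"grip": 0.2, "delta_pos": [-0.35, -0.8, 0], "spin": 0.07}, {"grip": 0.2, "delta_pos": [-0.47, -1.16, 0], "spin": 0.14}, {"grip": 0.2, "delta_pos": [-0.47, -1.16, 0], "spin": 0.14}]'

```text
t: 18.15
eef_pos: [0.5575, -0.0106, 0.1748]
eef_rot: [-3.111, 0.425, 0.0]
ft_force: [0.1, -0.1, -0.1]
grip_width: 0.201
```

```bash
python3 arc.py -198.2 3 6 9 12 15 18 21 23
```

```text
3.0 [-0.08 -0.27] 0.052
6.0 [-0.15 -0.55] 0.105
9.0 [-0.2  -0.83] 0.157
12.0 [-0.24 -1.11] 0.209
15.0 [-0.26 -1.4 ] 0.262
18.0 [-0.27 -1.68] 0.314
21.0 [-0.27 -1.97] 0.367
23.0 [-0.25 -2.16] 0.401
```

Emit:
servo_tool --moves '[{"grip": 0.2, "delta_pos": [-0.08, -0.27, 0], "spin": 0.05}, {"grip": 0.2, "delta_pos": [-0.15, -0.55, 0], "spin": 0.1}, {"grip": 0.2, "delta_pos": [-0.2, -0.83, 0], "spin": 0.15}]'

```text
t: 18.52
eef_pos: [0.5561, -0.017, 0.1746]
eef_rot: [-3.132, 0.187, -0.0]
ft_force: [1.9, 6.4, -0.4]
grip_width: 0.199
```

Emit:
servo_tool --moves '[{"grip": 0.2, "delta_pos": [-0.04, -0.28, 0], "spin": 0.05}, {"grip": 0.2, "delta_pos": [-0.06, -0.57, 0], "spin": 0.1}, {"grip": 0.2, "delta_pos": [-0.07, -0.85, 0], "spin": 0.15}]'

```text
t: 18.9
eef_pos: [0.555, -0.0267, 0.1746]
eef_rot: [-3.14, -0.047, 0.0]
ft_force: [0.2, -0.6, 0.1]
grip_width: 0.205
```

Emit:
servo_tool --moves '[{"grip": 0.2, "delta_pos": [0, -0.29, 0], "spin": 0.05}, {"grip": 0.2, "delta_pos": [0.02, -0.48, 0], "spin": 0.09}, {"grip": 0.2, "delta_pos": [0.02, -0.48, 0], "spin": 0.09}, {"grip": 0.2, "delta_pos": [0.02, -0.48, 0], "spin": 0.09}, {"grip": 0.2, "delta_pos": [0.02, -0.48, 0], "spin": 0.09}]'

```text
t: 19.52
eef_pos: [0.5549, -0.0329, 0.1747]
eef_rot: [-3.136, -0.186, 0.0]
ft_force: [0.9, -0.8, -0.1]
grip_width: 0.198
```

```bash
python3 - <<'E'
from bench import *
from h import *
s=get_state(); d=snapshot("wrist")
cv2.imwrite("pics/w7.png",cv2.resize(d["image"][100:400,160:480],None,fx=2,fy=2)); print(s["q"],s["eef_pos"],s["eef_rot"],s["grip_width"],s["ft_force"])
for i in range(1): print(get_state()["ft_force"],get_state()["eef_pos"])
E
python3 arc.py -175 3 6 9 12 15 18 21 24
```

```text
[-0.61891895  0.63627513  0.82560976  1.89715885 -0.60412327  0.87704839
 -0.93852353] [ 0.55494302 -0.03291407  0.17466882] [-3.13603035e+00 -1.86051186e-01  2.07701656e-04] 0.19788419213974479 [ 0.93074096 -0.80968598 -0.13678986]
[ 0.40112661 -0.13216867  0.00250254] [ 0.55493921 -0.03295065  0.17468392]
3.0 [ 0.03 -0.28] 0.052
6.0 [ 0.08 -0.56] 0.105
9.0 [ 0.14 -0.84] 0.157
12.0 [ 0.22 -1.12] 0.209
15.0 [ 0.31 -1.39] 0.262
18.0 [ 0.41 -1.65] 0.314
21.0 [ 0.53 -1.91] 0.367
24.0 [ 0.66 -2.17] 0.419
```

View pics/w7.png

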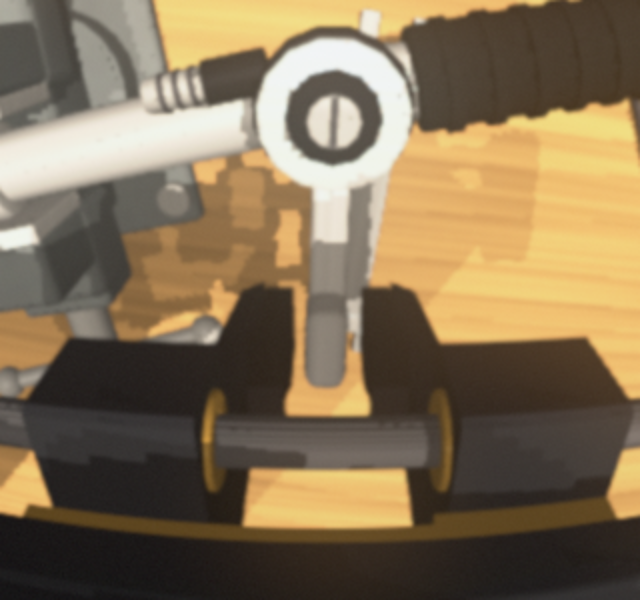

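Emit:
servo_tool --moves '[{"grip": 0.2, "delta_pos": [0.03, -0.28, 0], "spin": 0.05}, {"grip": 0.2, "delta_pos": [0.08, -0.56, 0], "spin": 0.105}, {"grip": 0.2, "delta_pos": [0.14, -0.84, 0], "spin": 0.155}, {"grip": 0.2, "delta_pos": [0.22, -1.12, 0], "spin": 0.21}]'

```text
t: 20.08
eef_pos: [0.5568, -0.042, 0.1744]
eef_rot: [-3.095, -0.518, 0.002]
ft_force: [-1.7, 6.1, 0.5]
grip_width: 0.198
```

Emit:
servo_tool --moves '[{"grip": 0.2, "delta_pos": [0.09, -0.27, 0], "spin": 0.05}, {"grip": 0.2, "delta_pos": [0.19, -0.53, 0], "spin": 0.105}, {"grip": 0.2, "delta_pos": [0.31, -0.79, 0], "spin": 0.155}, {"grip": 0.2, "delta_pos": [0.44, -1.05, 0], "spin": 0.21}]'

```text
t: 20.58
eef_pos: [0.5616, -0.0548, 0.1747]
eef_rot: [-3.028, -0.838, 0.0]
ft_force: [0.3, 0.1, -0.4]
grip_width: 0.198
```

Emit:
servo_tool --moves '[{"grip": 0.2, "delta_pos": [0, 0, 0], "spin": 0}, {"grip": 0.2, "delta_pos": [0, 0, 0], "spin": 0}, {"grip": 0.2, "delta_pos": [0, 0, 0], "spin": 0}]'

```text
t: 20.95
eef_pos: [0.5615, -0.0546, 0.1746]
eef_rot: [-3.028, -0.836, 0.0]
ft_force: [0.1, 0.8, 0.6]
grip_width: 0.203
```

```bash
python3 - <<'E'
from bench import *
from h import *
s=get_state(); d=snapshot("wrist")
cv2.imwrite("pics/w8.png",cv2.resize(d["image"][100:400,160:480],None,fx=2,fy=2)); print(s["q"],s["eef_pos"],s["eef_rot"],s["grip_width"],s["ft_force"])
for i in range(1): print(get_state()["ft_force"],get_state()["eef_pos"])
E
python3 arc.py -151 3 6 9 12 15 18 21 24
```

```text
[-0.50374789  0.607482    0.71421839  1.87235345 -0.51797911  0.85585266
 -0.55991647] [ 0.56145487 -0.05460172  0.17464298] [-3.02837774e+00 -8.35538725e-01  2.81510448e-04] 0.2033370264901067 [0.1434581  0.76156075 0.64681042]
[ 0.89378105 -0.73971218 -0.08785846] [ 0.56151197 -0.05460623  0.17468538]
3.0 [ 0.14 -0.25] 0.052
6.0 [ 0.3  -0.48] 0.105
9.0 [ 0.47 -0.71] 0.157
12.0 [ 0.65 -0.93] 0.209
15.0 [ 0.85 -1.14] 0.262
18.0 [ 1.05 -1.34] 0.314
21.0 [ 1.26 -1.53] 0.367
24.0 [ 1.49 -1.71] 0.419
```

View pics/w8.png

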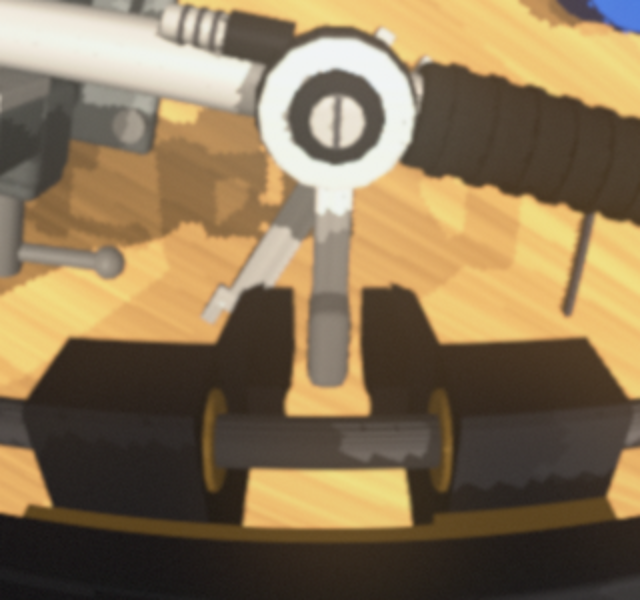

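Emit:
servo_tool --moves '[{"grip": 0.2, "delta_pos": [0.14, -0.25, 0], "spin": 0.05}, {"grip": 0.2, "delta_pos": [0.3, -0.48, 0], "spin": 0.105}, {"grip": 0.2, "delta_pos": [0.47, -0.71, 0], "spin": 0.155}, {"grip": 0.2, "delta_pos": [0.65, -0.93, 0], "spin": 0.21}]'

```text
t: 21.5
eef_pos: [0.5668, -0.0622, 0.1742]
eef_rot: [-2.919, -1.151, 0.003]
ft_force: [-4.0, 4.6, 2.2]
grip_width: 0.199
```

Emit:
servo_tool --moves '[{"grip": 0.2, "delta_pos": [0.2, -0.21, 0], "spin": 0.05}, {"grip": 0.2, "delta_pos": [0.4, -0.41, 0], "spin": 0.105}, {"grip": 0.2, "delta_pos": [0.61, -0.6, 0], "spin": 0.155}, {"grip": 0.2, "delta_pos": [0.84, -0.78, 0], "spin": 0.21}]'

```text
t: 22.0
eef_pos: [0.5765, -0.0718, 0.1747]
eef_rot: [2.786, 1.451, -0.0]
ft_force: [0.4, -0.3, 0.5]
grip_width: 0.197
```

Emit:
servo_tool --moves '[{"grip": 0.2, "delta_pos": [0, 0, 0], "spin": 0}, {"grip": 0.2, "delta_pos": [0, 0, 0], "spin": 0}, {"grip": 0.2, "delta_pos": [0, 0, 0], "spin": 0}]'

```text
t: 22.38
eef_pos: [0.5763, -0.0717, 0.1746]
eef_rot: [-2.788, -1.448, 0.0]
ft_force: [-0.8, 0.5, -0.6]
grip_width: 0.194
```

Run:
```python
from bench import *
from h import *
s=get_state(); d=snapshot("wrist")
cv2.imwrite("pics/w9.png",cv2.resize(d["image"][100:400,160:480],None,fx=2,fy=2)); print(s["q"],s["eef_pos"],s["eef_rot"],s["grip_width"],s["ft_force"])
for i in range(1): print(get_state()["ft_force"],get_state()["eef_pos"])
```

```text
[-0.38988514  0.60001306  0.60084838  1.82453188 -0.43765208  0.8528248
 -0.18883088] [ 0.57631035 -0.07172962  0.17464599] [-2.78766840e+00 -1.44839130e+00  3.32190225e-04] 0.1940100783530602 [-0.79631095  0.50167836 -0.61399347]
[ 0.79749634 -0.34237471 -0.2975499 ] [ 0.57635145 -0.07173246  0.17465825]
```

View pics/w9.png

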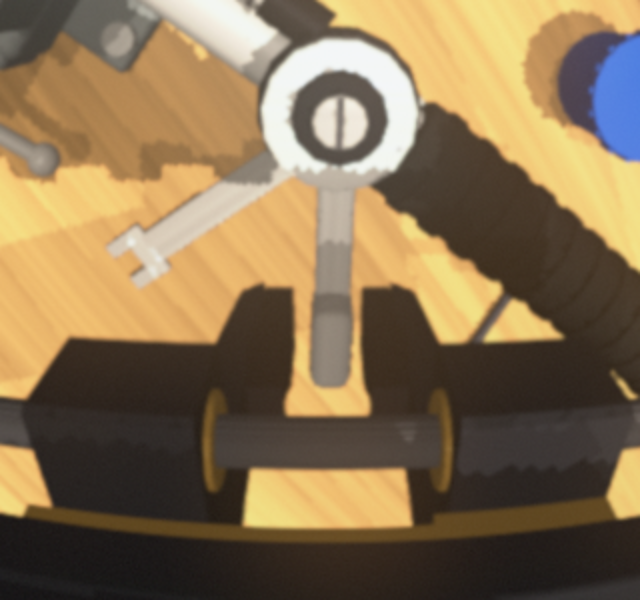

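Third click, the lever is free and centred between the fingers. I open them a little (there is room both sides) and lift straight up.

Emit:
servo_tool --moves '[{"grip": 0.3, "delta_pos": [0, 0, 0], "spin": 0}, {"grip": 0.3, "delta_pos": [0, 0, 0.5], "spin": 0}, {"grip": 0.3, "delta_pos": [0, 0, 2.5], "spin": 0}, {"grip": 0.3, "delta_pos": [0, 0, 6], "spin": 0}, {"grip": 0.3, "delta_pos": [0, 0, 12], "spin": 0}]'

```text
t: 23.05
eef_pos: [0.5755, -0.0717, 0.296]
eef_rot: [-2.787, -1.448, 0.004]
ft_force: [0.9, 1.0, -0.4]
grip_width: 0.295
```

Emit:
servo_tool --moves '[{"grip": 0.3, "delta_pos": [0, 0, 1], "spin": 0}, {"grip": 0.3, "delta_pos": [0, 0, 1], "spin": 0}, {"grip": 0.3, "delta_pos": [0, 0, 1], "spin": 0}]'

```text
t: 23.42
eef_pos: [0.5756, -0.0716, 0.3035]
eef_rot: [-2.786, -1.449, 0.003]
ft_force: [-0.6, -0.3, -0.5]
grip_width: 0.298
```

Run:
```python
from bench import *
from h import *
s=get_state(); d=snapshot("wrist"); t=snapshot("top")
cv2.imwrite("pics/w10.png",d["image"]); cv2.imwrite("pics/top1.png",t["image"]); print(s["t"],s["eef_pos"],s["ft_force"])
```

```text
23.425 [ 0.57561491 -0.0715737   0.3035144 ] [-0.58677571 -0.28975013 -0.53381502]
```

View pics/w10.png

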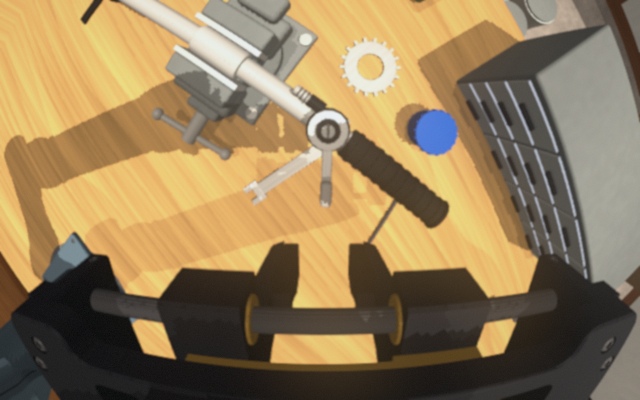

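View pics/top1.png

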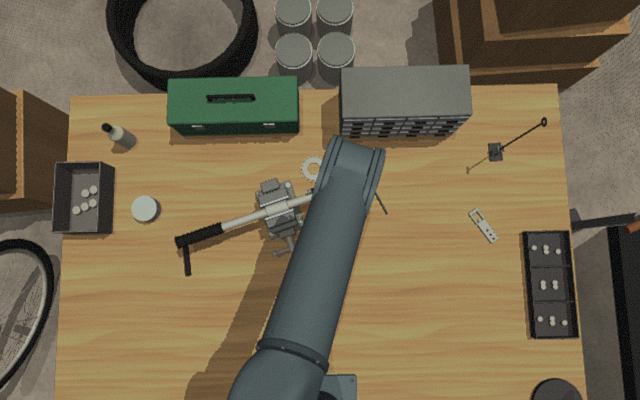

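Run:
```python
from bench import *
from h import *
s=get_state(); d=snapshot("wrist")
p=wonz(s,d,328,131,.16);a=wonz(s,d,325,193,.168);print(np.degrees(np.arctan2(*(a-p)[[1,0]])),np.linalg.norm((a-p)[:2]))
print(finish_job())
```

```text
-127.74773918727135 0.052815257833914935
the job is handed in; nothing more can be done
None
```

The shifter is in its middle gear, the third click from the stop, and I handed the job in at about 23.5 s of the 72 s allowed.

- **Finding the stop:** I kept the paddle between the slightly open fingers and swept it back. It passed five clicks and then stopped moving. That means it started in the fifth click. I pressed it there at a measured 12–14 N for more than half a second; the readings scatter by about 1 N and none came near 18 N.
- **Clicking forward:** I made three separate clicks. I read 6–6.5 N before each snap and almost none after it, and paused at least half a second in each.
- **Letting go:** I opened the fingers and lifted straight up about 13 cm, so the robot touches nothing.
- **Last checks:** The wrist picture puts the lever at about -128°. That is 49° back from its start at -79°, so two clicks below the fifth, which agrees with the count. The bystanders I could see (sprocket, tub, cone wrench, hex key, multitool, tin) look unmoved, though I judged that by eye. The arm hid part of the scene in the last top picture. I did not check the tyre lever on its own.

No check failed or disagreed with another.

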